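Slide the power adapter under the reader head

ROBOT

A 6-joint arm with a two-finger parallel gripper is mounted at the origin on a cart in front of the work surface, level with it; the furniture and walls round the work are solid. World frame = base frame: x ahead of the robot, y to its left, z up, the work surface at z = 0. Lengths are in m, angles in rad, forces in N, time in s.
With the tool pointing down it reaches from about 0.3 to 0.775 m from the base axis. Payload 14.6 kg.
Tool frame: the origin (TCP) lies midway between the tips of the shut fingers; the grasp point (between the pads) lies 19 mm behind it (ctrl.grip_depth is the z of the grasp point in the tool frame, in m); z points along the fingers, y is the line along which they close (so a half turn about z gives the same grasp; the last joint's range is limited). The gripper opens to 94 mm and grips with 3 to 60 N. Pads are 16 mm wide; open, the fingers measure 119 mm over their backs; the gripper's body (75 mm by 177 mm) begins 78 mm behind the grasp point.
Start: joints at [-1.262, 0.3, 1.521, -0, 1.321, -0.067], TCP at [0.202, -0.512, 0.205] pointing down, gripper open.
Joint ranges: [-3.03, 3.03], [-0.79, 2.21], [0.23, 2.52], [-1.04, 4.18], [0, 3.07], [-2.55, 2.55]. Speed limits (rad/s): [2.22, 2.22, 2.57, 3.14, 3.14, 3.14].

INTERFACE

Orientations are given as [roll, pitch, yaw] about the fixed x, y, z axes, in that order (R = Rz(yaw) Ry(pitch) Rx(roll)).
In Python, from station import ctrl gives the robot as it stands. The module is installed in compiled form; this text tells all that it offers.
- The arm moves only by the tool carry_out, never from a script. Its argument "commands" is a list of rows, each a list of 3 entries, a list of its own where there are three numbers: the closure, from 0 (fully open) to 1 (shut), then the shift along the tool's x, y, z in mm, then the turn, a rotation vector about the tool's x, y, z in rad. In form: [[gripper, [tx, ty, tz], [wx, wy, wz]], ...]. A call has 1 to 10 rows; each row shifts and turns the commanded pose from where the row before left it, along the tool's axes as they then stand; what a row does not reach is not made up. A row lasts 1/8 s, in which the tool goes at most 62.5 mm and 10.7 degrees, less where a joint would pass 70% of its speed; a pose out of reach is approached as far as the arm can. A call with a gripper value outside its range is refused whole. The fingers move at their own pace and stop on an object; "squeeze" is the grip in N (left out, the last holds). Time passes only in rows, so rows that do not move let the fingers close. It gives the time, the measured TCP pose, the force, the opening and the grip force at its end, in the units of the state.
- ctrl.get_obs(): the state, without advancing time (a new reading comes with each control period).
- ctrl.camera(name): name is "scene" or "top"; returns a dict with "img" (384x512x3 uint8, blue, green, red), "camera_matrix" (3x3 intrinsics, pixels), "k1" (the pictures are not rectified: a ray, as slopes to the right and down, at radius r is drawn at 1 + k1 r^2 times it, then the intrinsics apply), "rvec" (rotation vector, rad) and "tvec" (3), from world to camera coordinates, as OpenCV has them. Camera axes: x right, y down, z forward; pixel columns grow to the right and rows downward; lengths in m; the calibration is good to about 2 mm. A picture is of the moment at which its call begins. There is no depth.
- ctrl.hand_in(): hands the job in; it is judged then, once.
Trained networks look in the newest picture that a camera, given by its name, has taken for a name from the list of things; names that differ only in an ending like _2 or _b are one class to them, and where a whole thing is asked for, a point or a joint stands for the part that bears it (a point fixed in the world has none). Each returns a list of dicts, best first, with "score" (0 to 1); they miss things now and then, are a little off and sometimes report something else, mostly with a low value. They report only what shows in the picture. A call takes as long as a camera call. They do not tell look-alikes from the thing itself.
- ctrl.outline_of(thing, camera): "region" (384x512 bool, what is visible of it).
- ctrl.place_of(thing, camera): "at" ([x, y, z] in m, in world coordinates, good to about 4 mm: a listed point, or the origin of a listed thing).
The state is a dict: "time_s": time; "qpos": joint angles; "joint_vel": joint speeds; "tau": joint torques, N m; "ee_pos": TCP position; "eef_rot": TCP orientation; "force": force on the tool from outside, world axes, zero at the start; "moment": the same for the moment, N m; "grip_width": finger opening in m; "grip_force": force on a finger pad.
Only numpy, scipy, OpenCV 4.12 (cv2) and the standard library are available. Lean on these libraries where they do the work, as an engineer would, in place of code of your own. Each camera call takes 0.05 s, during which the arm holds its last target. There are 200 camera calls.

TASK

A black power adapter and a finned heat sink wait in the two lanes in front of the low reader gate on the bench. Push the power adapter along its lane, under the gate, until its front end meets the orange stop at the far end of the lane. Leave the heat sink where it waits.

Things in the scene. Friction and masses are not known exactly. Their poses are not given: they have to be found in the camera images.
- adapter_centre (a point): Centre (half-way up, 16 mm above the bench) of the black power adapter, a loose plain brick 105 mm long, 48 mm wide and 32 mm high, 0.17 to 0.34 kg. It lies flat on the bench in one of the gate's two lanes, wholly in front of the roof; its long axis is its own y axis, within 5 degrees of the lane's direction (either way round); its z is up.
- sink_centre (a point): Centre (half-way up, 16 mm above the bench) of the silver-grey finned heat sink, a loose block 60 mm long (its own y axis, along the lane), 50 mm wide and 32 mm high, that waits in the other lane and stays there.
- reader_gate: Grey reader gate, fixed, turned 0.1 to 0.5 rad clockwise. Origin on the bench below mid-roof; x along the lanes in the push direction (away from the robot), y left, z up. Two lanes on the bare bench, 62 mm wide, centred at y = +48 and -48 mm, between rails 12 mm high from x = -190 to +45. Roof x = -40 to +40, y = -95 to +95, headroom 40 mm, top at 48; on it a white head, x = +6 to +38, z up to 106.
- end_stop (a point): Middle of the near face of the fixed orange end stop, a bar 30 mm high across both lanes, at x = +45, y = 0, z = 15 mm in the gate's frame; same axes as the gate. The adapter rests against it with its centre 52 mm and its near end 105 mm before this face, so 20 mm of it still stands out in front of the roof and it can be pushed home without reaching under.
Things that resemble listed ones, but are neither listed nor needed, are in the scene too. Of the things like the part that bears adapter_centre, leave any that is blue or red; of the rest the smaller one is meant.

How it is judged:
By the outcome, as a careful person would: the job done as asked, in the order asked, and still so for the second after the job is handed in, with the robot touching nothing.
It also fails if it takes over 32 s, if anything falls off the work surface, if the arm or the gripper's body presses on something with over 40 N, if the wrist force passes 120 N, or if a joint passes its speed limit or range.

## Working session

There is one attempt and no reset: what is moved stays moved. The work goes in short steps, Python scripts to look and compute and a tool call to move; the robot and the scene stay as the last step left them, time stands still between calls to the robot, and variables do not carry over. Pictures are saved under pics/ and viewed, at most 10 in all, crops included, and the job is handed in when it is done.

Besides the shell and the picture viewer there is one more tool, called after "Call:" in YAML: its name, and indented under it one key for each argument. carry_out: Moves the arm, as the interface text tells. Its arguments: {"type":"object","properties":{"commands":{"type":"array","items":{"type":"array"}},"squeeze":{"type":"number"}},"required":["commands"]}

```bash
mkdir -p pics; cat > h.py <<'E'
import numpy as np, cv2
from station import ctrl
def cam(n):
    c=ctrl.camera(n); c['R']=cv2.Rodrigues(np.array(c['rvec'],float))[0]; c['t']=np.array(c['tvec'],float).ravel(); c['K']=np.array(c['camera_matrix'],float); return c
def proj(c,P):
    p=np.atleast_2d(P)@c['R'].T+c['t']; s=p[:,:2]/p[:,2:]; r2=(s**2).sum(1,keepdims=True)
    s=s*(1+c['k1']*r2); return s*[c['K'][0,0],c['K'][1,1]]+c['K'][:2,2]
def back(c,uv,z):
    uv=np.atleast_2d(np.array(uv,float)); d=(uv-c['K'][:2,2])/[c['K'][0,0],c['K'][1,1]]; s=d.copy()
    for _ in range(20): s=d/(1+c['k1']*(s**2).sum(1,keepdims=True))
    r=np.c_[s,np.ones(len(s))]@c['R']; o=-c['R'].T@c['t']; return o+r*((z-o[2])/r[:,2:])
E
python3 - <<'E'
from h import *
for n in ['scene','top']:
    c=cam(n); cv2.imwrite(f'pics/{n}0.png',cv2.resize(c['img'],(800,600)))
    print(n,-c['R'].T@c['t'],c['K'][0,0],c['k1'])
    for t in ['adapter_centre','sink_centre','reader_gate','end_stop']:
        for d in ctrl.place_of(t,n): print(t,np.round(d['at'],3),round(d['score'],2),np.round(proj(c,d['at'])*1.5625))
    for d in ctrl.outline_of('adapter_centre',n):
        m=d['region'].astype('uint8'); p=np.argwhere(m)[:,::-1]
        print('outl',round(d['score'],2),cv2.minAreaRect(p.astype(np.float32)),c['img'][d['region']].mean(0).round())
print(ctrl.get_obs()['eef_rot'],ctrl.get_obs()['ee_pos'])
E
```

```text
scene [-0.04098656 -1.34069668  0.58373412] 401.8696854464041 -0.021388515558585806
adapter_centre [ 0.487 -0.305  0.015] 0.97 [[330. 318.]]
adapter_centre [ 0.455 -0.022  0.018] 0.9 [[262. 274.]]
adapter_centre [ 0.765 -0.128  0.02 ] 0.74 [[396. 264.]]
adapter_centre [ 0.394 -0.763  0.022] 0.71 [[422. 450.]]
sink_centre [ 0.491 -0.211  0.019] 0.78 [[311. 299.]]
reader_gate [ 0.604 -0.278  0.002] 0.66 [[372. 307.]]
end_stop [ 0.641 -0.284  0.01 ] 0.98 [[388. 300.]]
outl 0.91 ((168.69229125976562, 174.0384521484375), (16.91835594177246, 26.07090950012207), 56.3099365234375) [48. 49. 50.]
outl 0.91 ((270.9469299316406, 288.70355224609375), (32.26171112060547, 68.18197631835938), 86.18592071533203) [176. 105.  78.]
outl 0.66 ((254.46226501464844, 170.63206481933594), (26.510587692260742, 11.400925636291504), 15.945395469665527) [ 57.  60. 181.]
outl 0.6 ((211.4053955078125, 203.9324493408203), (12.165525436401367, 33.04419708251953), 80.53767395019531) [50. 51. 51.]
top [ 0.30709076 -0.40851894  1.53429794] 474.959567136182 0.051367313739792385
adapter_centre [ 0.766 -0.125  0.013] 0.74
[... 299 characters left out ...]
ader_gate [ 0.601 -0.277 -0.002] 0.87 [[341. 294.]]
end_stop [ 0.647 -0.285  0.019] 0.84 [[344. 271.]]
outl 0.94 ((173.7481689453125, 138.68246459960938), (15.634745597839355, 31.52579689025879), 70.01689147949219) [ 58.  66. 239.]
outl 0.91 ((136.03680419921875, 234.6571044921875), (42.201873779296875, 20.889080047607422), 53.61565017700195) [57. 57. 56.]
outl 0.81 ((371.28863525390625, 251.0452117919922), (23.803462982177734, 46.33173751831055), 22.932100296020508) [235. 145.  74.]
outl 0.66 ((226.17567443847656, 221.94595336914062), (14.138313293457031, 31.40020751953125), 9.462322235107422) [61. 60. 59.]
[3.14156703e+00 3.26449272e-05 3.75798556e-01] [ 0.20184059 -0.51161319  0.20545669]
```

View pics/top0.png

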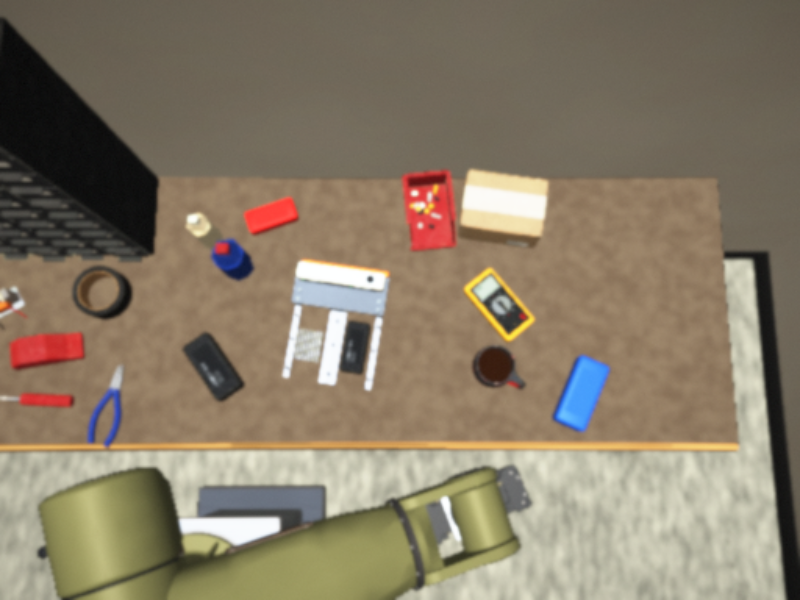

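View pics/scene0.png

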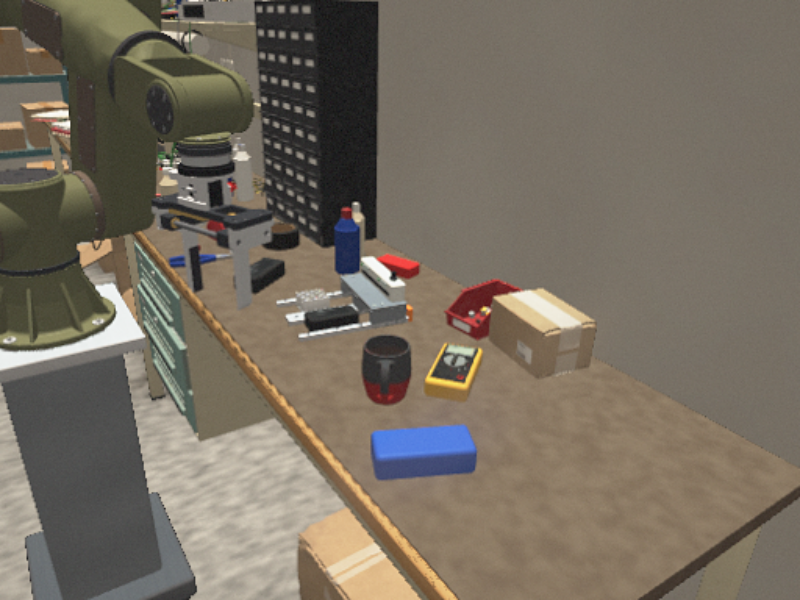

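The top view shows the black adapter in the gate's right lane (355,348) and the heat sink in the left lane (308,345). The larger black brick is outside at (212,366), and the blue and red ones can be ignored. Next I refine the gate's yaw and the adapter's pose.

```bash
python3 - <<'E'
from h import *
from scipy.optimize import minimize
c=cam('top'); g=c['img'].astype(int)
white=(g.min(2)>175)&(np.ptp(g,axis=2)<40)
v,u=np.nonzero(white); W=back(c,np.c_[u,v],0.012)[:,:2]
q=W-[0.602,-0.277]
def loc(p):
    d=W-p[:2]; cc,s=np.cos(p[2]),np.sin(p[2]); return np.c_[d@[cc,s],d@[-s,cc]]
best=None
for y in np.arange(-.5,-.05,.01):
    l=loc([.602,-.277,y]); k=(l[:,0]>-.185)&(l[:,0]<-.05)&(abs(l[:,1])<.11)
    h=np.histogram(l[k,1],60,(-.11,.11))[0]; sc=(h**2).sum()/max(k.sum(),1)
    if best is None or sc>best[0]: best=(sc,y,h)
print(best)
y=best[1]; l=loc([.602,-.277,y])
for lo,hi in[(-.03,.03),(.07,.11),(-.11,-.07)]:
    k=(l[:,0]>-.22)&(l[:,0]<-.05)&(l[:,1]>lo)&(l[:,1]<hi); a=l[k]
    m=(a[:,0]>-.18); f=np.polyfit(a[m,0],a[m,1],1); print(lo,k.sum(),a[:,0].min(),'slope',f[0],'y@-.12',np.polyval(f,-.12),'yaw',y+np.arctan(f[0]))
dark=(g.max(2)<95).astype('uint8')
n,lab,st,ce=cv2.connectedComponentsWithStats(dark)
i=lab[223,227]; print(i,st[i])
v,u=np.nonzero(lab==i); r=cv2.minAreaRect(back(c,np.c_[u,v],0.032)[:,:2].astype(np.float32)*1000); print(r); print(cv2.boxPoints(r))
E
```

```text
(np.float64(39.50833333333333), np.float64(-0.13999999999999968), array([ 0,  0,  0,  0, 22, 48, 48, 49, 45,  3,  0,  0,  0,  0,  0,  0,  0,
        0,  0,  0,  0,  0,  0,  0, 12, 49, 47, 47, 47, 47, 48, 48, 49, 47,
       48,  9,  5, 16, 21, 20, 21, 21, 21, 21, 19, 18, 19, 20, 20, 18, 24,
       49, 47, 48, 47, 12,  0,  0,  0,  0]))
-0.03 548 -0.19175784764578754 slope -0.01030949173746395 y@-.12 0.0013552889996546157 yaw -0.15030912651051437
0.07 251 -0.18877530707934176 slope -0.009630301784927327 y@-.12 0.08291122358266471 yaw -0.14963000408805588
-0.11 224 -0.19104713367803666 slope -0.009192099876935755 y@-.12 -0.08517335350692555 yaw -0.1491918409954855
28 [218 206  19  34 460]
((485.8462219238281, -309.7078857421875), (47.30625915527344, 104.21979522705078), 80.88420104980469)
[[ 430.6471  -324.8065 ]
 [ 533.5506  -341.31808]
 [ 541.04535 -294.60928]
 [ 438.14185 -278.0977 ]]
```

Call:
carry_out:
  commands:
    - [0.84,[33,-16,0],[0,0,0]]
    - [0.84,[33,-16,0],[0,0,0]]
    - [0.84,[33,-16,0],[0,0,0]]
    - [0.84,[33,-16,0],[0,0,0]]
    - [0.84,[33,-16,0],[0,0,0]]
    - [0.84,[33,-16,0],[0,0,0]]
    - [0.84,[33,-15,0],[0,0,0]]
    - [0.84,[33,-15,0],[0,0,0]]
    - [0.84,[0,0,0],[0,0,0.13]]
    - [0.84,[0,0,0],[0,0,0.13]]

```text
time_s: 1.9
ee_pos: [0.4015, -0.2972, 0.2055]
eef_rot: [3.141, -0.0, 0.112]
force: [-0.2, -0.0, -0.7]
grip_width: 0.015
grip_force: 0.0
```

Call:
carry_out:
  commands:
    - [0.84,[0,0,0],[0,0,0.13]]
    - [0.84,[0,0,0],[0,0,0.136]]
    - [0.84,[0,0,30],[0,0,0]]
    - [0.84,[0,0,30],[0,0,0]]
    - [0.84,[0,0,30],[0,0,0]]
    - [0.84,[0,0,20],[0,0,0]]
    - [0.84,[0,0,0],[0,0,0]]

```text
time_s: 2.78
ee_pos: [0.4007, -0.2971, 0.0945]
eef_rot: [-3.14, 0.002, -0.15]
force: [-0.2, 0.5, 0.5]
grip_width: 0.0151
grip_force: 0.0
```

Call:
carry_out:
  commands:
    - [0.84,[0,0,25],[0,0,0]]
    - [0.84,[0,0,25],[0,0,0]]
    - [0.84,[0,0,20],[0,0,0]]
    - [0.84,[0,0,9],[0,0,0]]
    - [0.84,[0,0,0],[0,0,0]]
    - [0.84,[6,0,0],[0,0,0]]
    - [0.84,[6,0,0],[0,0,0]]
    - [0.84,[0,0,0],[0,0,0]]

```text
time_s: 3.78
ee_pos: [0.4137, -0.2995, 0.0168]
eef_rot: [3.141, -0.001, -0.15]
force: [-0.2, 0.4, -0.5]
grip_width: 0.0152
grip_force: 0.0
```

```bash
python3 - <<'E'
from h import *
c=cam('scene'); cv2.imwrite('pics/s1.png',cv2.resize(c['img'][140:260,130:310],(800,533),interpolation=cv2.INTER_CUBIC))
E
```

```text
(no output)
```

View pics/s1.png

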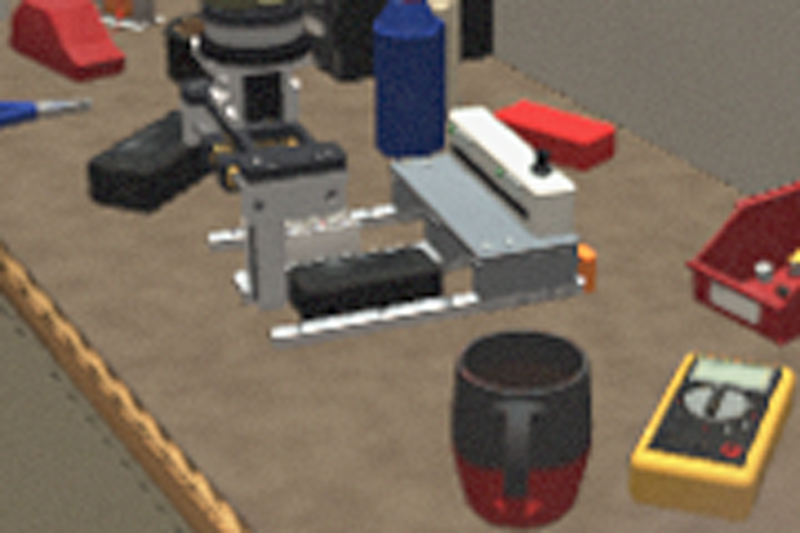

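The fingers (265,300 in the crop) are in the right lane, just behind the adapter (365,280) and clear of the rails. Now I push.

Call:
carry_out:
  commands:
    - [0.84,[6,0,0],[0,0,0]]
    - [0.84,[6,0,0],[0,0,0]]
    - [0.84,[8,0,0],[0,0,0]]
    - [0.84,[8,0,0],[0,0,0]]
    - [0.84,[8,0,0],[0,0,0]]
    - [0.84,[8,0,0],[0,0,0]]
    - [0.84,[8,0,0],[0,0,0]]
    - [0.84,[8,0,0],[0,0,0]]
    - [0.84,[0,0,0],[0,0,0]]

```text
time_s: 4.95
ee_pos: [0.473, -0.3083, 0.0164]
eef_rot: [3.141, -0.001, -0.15]
force: [0.4, 0.4, -0.9]
grip_width: 0.0151
grip_force: 0.0
```

```bash
python3 - <<'E'
from h import *
c=cam('scene'); cv2.imwrite('pics/s2.png',cv2.resize(c['img'][140:260,130:310],(800,533),interpolation=cv2.INTER_CUBIC))
E
```

```text
(no output)
```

View pics/s2.png

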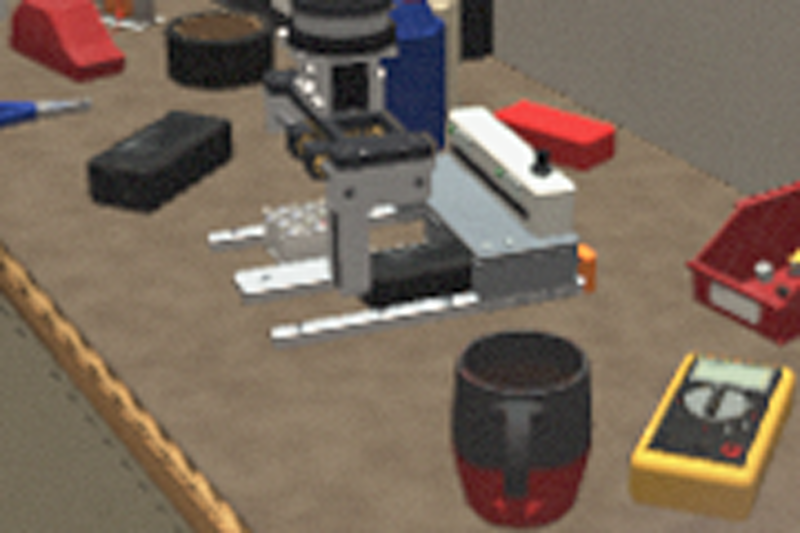

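The adapter is sliding straight and its front is now under the roof at (470,270). The sink hasn't moved.

Call:
carry_out:
  commands:
    - [0.84,[7,0,0],[0,0,0]]
    - [0.84,[7,0,0],[0,0,0]]
    - [0.84,[7,0,0],[0,0,0]]
    - [0.84,[7,0,0],[0,0,0]]
    - [0.84,[6,0,0],[0,0,0]]
    - [0.84,[5,0,0],[0,0,0]]
    - [0.84,[3,0,0],[0,0,0]]
    - [0.84,[2,0,0],[0,0,0]]
    - [0.84,[0,0,0],[0,0,0]]

```text
time_s: 6.12
ee_pos: [0.516, -0.3149, 0.0165]
eef_rot: [3.142, -0.0, -0.15]
force: [0.8, 0.3, -0.1]
grip_width: 0.0149
grip_force: 0.0
```

Call:
carry_out:
  commands:
    - [0.84,[2,0,0],[0,0,0]]
    - [0.84,[2,0,0],[0,0,0]]
    - [0.84,[1,0,0],[0,0,0]]

```text
time_s: 6.5
ee_pos: [0.5209, -0.3156, 0.0164]
eef_rot: [-3.142, 0.0, -0.15]
force: [-1.0, 1.4, 0.6]
grip_width: 0.0149
grip_force: 0.9
```

Call:
carry_out:
  commands:
    - [0.84,[1,0,0],[0,0,0]]
    - [0.84,[1,0,0],[0,0,0]]

```text
time_s: 6.75
ee_pos: [0.5228, -0.3159, 0.0165]
eef_rot: [-3.142, 0.0, -0.15]
force: [-2.3, 0.3, 2.1]
grip_width: 0.0148
grip_force: 0.9
```

Call:
carry_out:
  commands:
    - [0.84,[1,0,0],[0,0,0]]
    - [0.84,[1,0,0],[0,0,0]]

```text
time_s: 7.0
ee_pos: [0.5248, -0.3162, 0.0165]
eef_rot: [-3.142, -0.0, -0.15]
force: [-2.1, -0.4, 1.2]
grip_width: 0.0151
grip_force: 0.9
```

Call:
carry_out:
  commands:
    - [0.84,[1,0,0],[0,0,0]]

```text
time_s: 7.12
ee_pos: [0.5255, -0.3163, 0.0165]
eef_rot: [-3.141, 0.001, -0.15]
force: [-9.1, 1.7, 6.3]
grip_width: 0.015
grip_force: 4.5
```

Call:
carry_out:
  commands:
    - [0.84,[1,0,0],[0,0,0]]

```text
time_s: 7.25
ee_pos: [0.5256, -0.3163, 0.0165]
eef_rot: [-3.141, 0.003, -0.15]
force: [-16.7, 3.7, 11.7]
grip_width: 0.015
grip_force: 8.6
```

The adapter has met the stop: force is rising, the TCP has stalled, and it is within 2 mm of the expected position. I back off and lift.

Call:
carry_out:
  commands:
    - [0.84,[-2,0,0],[0,0,0]]
    - [0.84,[-6,0,0],[0,0,0]]
    - [0.84,[-16,0,0],[0,0,0]]
    - [0.84,[-20,0,0],[0,0,0]]
    - [0.84,[-20,0,-10],[0,0,0]]
    - [0.84,[0,0,-30],[0,0,0]]
    - [0.84,[0,0,-40],[0,0,0]]
    - [0.84,[0,0,-40],[0,0,0]]
    - [0.84,[-40,0,-20],[0,0,0]]
    - [0.84,[-40,0,0],[0,0,0]]

```text
time_s: 8.5
ee_pos: [0.3838, -0.295, 0.1578]
eef_rot: [3.14, -0.003, -0.15]
force: [1.0, -0.6, 0.6]
grip_width: 0.0153
grip_force: 0.0
```

Call:
carry_out:
  commands:
    - [0.84,[-20,40,0],[0,0,0]]
    - [0.84,[-20,40,0],[0,0,0]]
    - [0.84,[-20,40,0],[0,0,0]]
    - [0.84,[-20,40,0],[0,0,0]]
    - [0.84,[0,0,0],[0,0,0]]

```text
time_s: 9.12
ee_pos: [0.2797, -0.4428, 0.1562]
eef_rot: [3.141, -0.0, -0.153]
force: [-0.3, -0.5, -0.1]
grip_width: 0.0153
grip_force: 0.0
```

```bash
python3 - <<'E'
from h import *
o=[]
for n,(a,b) in {'scene':(140,130),'top':(140,140)}.items():
    c=cam(n); im=cv2.resize(c['img'],None,fx=4,fy=4,interpolation=cv2.INTER_CUBIC)
    for t in ['adapter_centre','sink_centre']:
        for d in ctrl.place_of(t,n):
            e=np.array(d['at'])-[.602,-.277,0]; print(n,t,np.round(d['at'],3),'gate',np.round([e[:2]@[.9888,-.1494],e[:2]@[.1494,.9888]],3))
    # expected near-top corners of adapter when home
    P=[np.array([.602,-.277,0])+x*np.array([.9888,-.1494,0])+y*np.array([.1494,.9888,0])+[0,0,.032] for x,y in((-.06,-.072),(-.06,-.024))]
    for p in proj(c,P): cv2.circle(im,tuple(np.int32(p*4+2)),3,(0,255,0),1)
    o.append(im[a*4:a*4+480,b*4:b*4+400] if n=='top' else im[600:1080,800:1200])
cv2.imwrite('pics/end.png',np.hstack(o))
E
```

```text
scene adapter_centre [ 0.394 -0.762  0.023] gate [-0.133 -0.511]
scene adapter_centre [ 0.766 -0.126  0.019] gate [0.14  0.174]
scene adapter_centre [ 0.591 -0.319  0.017] gate [-0.005 -0.044]
scene sink_centre [ 0.493 -0.213  0.014] gate [-0.117  0.047]
top adapter_centre [ 0.447 -0.02   0.02 ] gate [-0.192  0.231]
top adapter_centre [ 0.394 -0.765  0.022] gate [-0.133 -0.514]
top adapter_centre [ 0.766 -0.123  0.013] gate [0.139 0.177]
top adapter_centre [ 0.592 -0.325  0.022] gate [-0.003 -0.049]
top sink_centre [ 0.489 -0.212  0.014] gate [-0.122  0.048]
```

View pics/end.png

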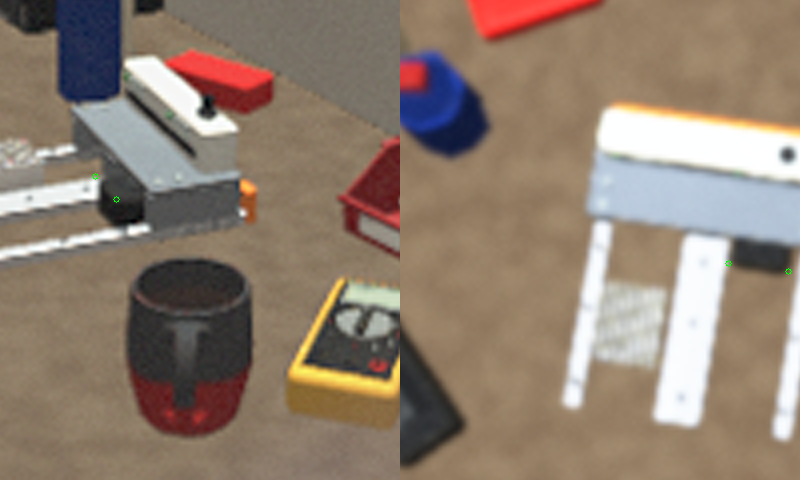

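The adapter stands about 20 mm out of the roof at (762,255), in line with the marks for its home position. The sink is unmoved at (630,325) and the robot is clear.

```bash
python3 -c "
from station import ctrl
print(ctrl.hand_in())"
```

```text
the job is handed in; nothing more can be done
None
```

The power adapter is pushed home against the orange stop, the heat sink is where it was, the robot is clear of everything, and the job is handed in at about 9 s of the 32 s allowed.

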